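Knock a stuck gear out of its leaning nest

ROBOT

A 7-joint arm with a two-finger parallel gripper is mounted at the origin on a cart in front of the work surface, level with it; the furniture and walls round the work are solid. World frame = base frame: x ahead of the robot, y to its left, z up, the work surface at z = 0. Lengths are in m, angles in rad, forces in N, time in s.
With the tool pointing down it reaches from about 0.4 to 0.85 m from the base axis. Payload 10.4 kg.
Tool frame: the origin (TCP) lies between the finger pads; the fingertips stand 11 mm ahead of it and the grasp point (between the pads) lies 8 mm behind it; z points along the fingers, y is the direction in which the jaws open and shut (so a half turn about z gives the same grasp; the last joint's range is limited). The gripper opens to 87 mm and grips with 3 to 60 N. Pads are 19 mm wide; open, the fingers measure 117 mm over their backs; the gripper's body (75 mm by 190 mm) begins 51 mm behind the grasp point.
Start: joints at [1.265, 0.332, -0.065, 1.46, 0.022, 1.35, -0.088], TCP at [0.174, -0.6, 0.234] pointing down, gripper open.
Joint ranges: [-2.6, 2.6], [-0.5, 2.12], [-1.47, 1.34], [0.16, 2.42], [-1.27, 4.41], [0.06, 2.06], [-2.6, 2.6]. Speed limits (rad/s): [2.22, 2.22, 2.79, 2.79, 3.14, 3.14, 3.14].

INTERFACE

Orientations are given as a unit quaternion [x, y, z, w].
In Python, from bench import r, eyes gives the robot as it stands.
- The arm moves only by the shell command python3 -m inch 'ROWS' [FORCE]. ROWS is a JSON object of lists of equal length, an entry for each row: "translation": the shift along the world's x, y, z scaled (see below), a list of three; "rot": the turn, a rotation vector about the world's x, y, z scaled (see below), a list of three; "jaw": the finger opening in mm, from 0 to 87. In form: {"translation": [[tx, ty, tz], ...], "rot": [[ax, ay, az], ...], "jaw": [jaw, ...]}. A call has 1 to 20 rows; each row is the pose to reach, as a shift and turn from the pose measured when the call began; what a row does not reach only later rows make up. The controller multiplies each number of a shift by 100 mm and each number of a turn by 60 degrees. A row lasts 1/10 s, in which the tool goes at most 50 mm and 8.59 degrees, less where a joint would pass 70% of its speed; a pose out of reach is approached as far as the arm can. A call with a number of a shift or a turn outside -1 to 1 is refused whole. A call with a gripper value outside its range is refused whole. The fingers move at their own pace and stop on an object; FORCE is the grip in N (left out, the last holds). Time passes only in rows, so rows that repeat a pose let the fingers close. It gives the time, the measured TCP pose, the force and the opening at its end, in the units of the state.
- r.read_state(): the state, without advancing time (a new reading comes with each control period).
- eyes.camera(name): name is "scene" or "top" or "wrist"; returns the picture (400x640x3 uint8, blue, green, red); there is no depth.
- eyes.calibration(name): a dict with "fx", "fy", "cx", "cy" (pixels), "R" (3x3) and "t" (3): a world point X has camera coordinates R X + t; the wrist camera has in their place "hand_eye" (4x4, takes a point from camera to tool coordinates, whose origin is the TCP and whose axes are the flange's). Camera axes: x right, y down, z forward; pixel columns grow to the right and rows downward; lengths in m; the calibration is good to about 2 mm. A picture is of the moment at which its call begins: read the wrist's pose just before it. calibration takes no time and is no camera call.
- r.close_job(): hands the job in, once; it reports no verdict.
The state is a dict: "time": time; "joint_positions": joint angles; "joint_vel": joint speeds; "joint_torque": joint torques, N m; "ee_pos": TCP position; "eef_rot": TCP orientation; "ft_force": force on the tool from outside, world axes, zero at the start; "torque": the same for the moment, N m; "width": finger opening in m.
Only numpy, scipy, OpenCV 4.12 (cv2) and the standard library are available. Lean on these libraries where they do the work, as an engineer would, in place of code of your own. Each camera call takes 0.05 s, during which the arm holds its last target. There are 200 camera calls.

TASK

The gear sits jammed in its pocket in the leaning knock-out stand. Take the brass drift by its wooden grip, push it up through the hole in the back of the nest until the gear comes out and slides down the chute into the wooden tray, then draw the drift out again and lay it down flat on the bench. Leave the piston, the ratchet and the tray where they are.

Things in the scene. Friction and masses are not known exactly. Their poses are not given: they have to be found in the camera images.
- stand: Fixed knock-out stand: dark steel base 12 mm thick, two blue gussets 95 mm apart, leaning nest on top. Origin on the bench; base from x = -0.128 to 0.022 m, y = +-0.060 m; x level, towards the tray (the way the gear leaves), z up. Its -x side is open for the drift, under the nest's top edge, which leans out to x = -0.09 m at height 0.21 m.
- nest: Aluminium nest block fixed on the stand, 104 x 104 x 26 mm. Origin: centre of the 36 mm knock-out hole on its back face, 0.170 m up. z: along the hole and pocket to the mouth face (at z = 0.026 m), rising 35 deg above level; x: down along the face, 55 deg below level; y level. Hole through a 8 mm floor, then a round pocket 71 mm wide, 18 mm deep.
- gear: Loose steel spur gear, 68 mm across, 18 mm thick at the hub and 14 mm at the teeth, 0.21 kg, lying on the floor of the pocket, hub level with the rim, teeth 4 mm below it. Origin: centre of its back face (the one the drift pushes); z axis: along its bore towards the hub side.
- drift: Loose drift lying flat on the bench, 168 mm, 0.32 kg: square wooden grip 26 x 26 x 80 mm, a round brass bar 24 mm in diameter standing 80 mm out of one end (flat working tip), a 9 mm brass striking cap on the other. Origin: centre of the grip, on the axis (13 mm above the bench when it lies); x: along the bar towards the tip.
- drift_tip (a point): Centre of the flat working end of the drift's brass bar, 120 mm from the middle of the grip.
- piston_1: Bystander: loose grey piston, 66 mm wide, 54 mm high, standing to the left of the stand; origin under its centre. Nearer the robot lies a fixed timber block, 58 mm high, from x = 0.22 to 0.48 m and y = -0.19 to 0.10 m; a steel clamp bracket at its front left corner (x = 0.22 m, y = 0.05 m) rises to 0.12 m.
- ratchet: Bystander: loose ratchet handle, 187 mm long, 36 mm high, lying to the right of the stand; origin under the middle.
- nest_mouth (a point): Centre of the pocket's mouth. A spring plunger at the top of the pocket pinches the gear with 5 N: pushing it out takes roughly 5 to 15 N. Pushed only level with this plane, the gear may hang on the lip or slip back; once the drift's tip stands 15 to 20 mm beyond it, the gear drops off by itself and slides down the steel chute below the mouth.
- chute_end (a point): Middle of the chute's lower edge, about 0.045 m above the bench, inside the tray's near wall.
- tray_edge (a point): Middle of the top of the near long wall of the loose wooden tray under the chute's end. The tray is 119 mm (x) by 228 mm (y), 36 mm high, walls 9 mm thick, floor 6 mm; axes parallel to the stand's. This point lies on the wall's inner edge, 50 mm (-x) from the tray's middle and 36 mm above the bench.
There are look-alikes about, which are no part of the job. Leave any pink look-alike of the gear alone.

How it is judged:
On the way:
1. the drift's tip, in through the knock-out hole, has pushed the gear at least 4 mm up off the floor of its pocket (z of drift_tip in the frame of nest between 0.011 and 0.06 m and x of drift_tip in the frame of nest between -0.012 and 0.012 m and y of drift_tip in the frame of nest between -0.012 and 0.012 m and z of gear in the frame of nest above 0.012 m and distance between gear and nest below 0.06 m), for 0.04 s.
At the end, for the whole second after the job is handed in: The gear is at rest in the tray (the centre of its back face not beyond the tray's walls and less than 60 mm above the bench; flat or leaning), and the drift, out of the nest, lies flat and still on the bench itself (middle of the grip 7 to 18 mm and tip less than 22 mm above the bench) (x of gear in the frame of tray_edge between -0.012 and 0.106 m and y of gear in the frame of tray_edge between -0.105 and 0.105 m and height (world z) of gear below 0.06 m and linear speed of each of gear, drift below 0.02 m/s and height (world z) of drift between 0.007 and 0.018 m and height (world z) of drift_tip below 0.022 m); the robot touches nothing.
It fails at once if the piston or the ratchet beside the stand is shifted by more than 30 mm (distance of any of piston_1, ratchet from where it was at the start of the episode above 0.03 m).
It fails at once if the tray is shifted by more than 40 mm (distance of tray_edge from where it was at the start of the episode above 0.04 m).
It also fails if it takes over 54 s, if anything falls off the work surface, if the arm or the gripper's body presses on something with over 40 N, if the wrist force passes 120 N, or if a joint passes its speed limit or range.

## Working session

There is one attempt and no reset: what is moved stays moved. The work goes in short steps, Python scripts to look and compute and a shell command to move; the robot and the scene stay as the last step left them, time stands still between calls to the robot, and variables do not carry over. Pictures are saved under pics/ and viewed, about 8 in all and at most 12, crops included, and the job is handed in when it is done.

```bash
ls; mkdir -p pics; python3 - <<'E'
from bench import r,eyes
import cv2,numpy as np
s=r.read_state(); print(s['time'],s['ee_pos'],s['eef_rot'],s['width'])
for n in ['scene','top']:
    cv2.imwrite(f'pics/{n}0.png',eyes.camera(n)); c=eyes.calibration(n); print(n,{k:np.round(v,4).tolist() for k,v in c.items()})
print({k:np.round(v,4).tolist() for k,v in eyes.calibration('wrist').items()})
E
```

```text
pics
0.0 [ 0.17430975 -0.59979844  0.23275937] [ 9.90012760e-01  1.40975969e-01 -1.42082879e-04 -7.00817850e-04] 0.08727646350180926
scene {'fx': 405.626, 'fy': 405.626, 'cx': 321.0287, 'cy': 199.6309, 'R': [[-0.7182, -0.6958, -0.002], [-0.531, 0.5499, -0.6447], [0.4497, -0.462, -0.7644]], 't': [0.1933, 0.5493, 0.5568]}
top {'fx': 480.5636, 'fy': 480.5636, 'cx': 317.3852, 'cy': 196.4747, 'R': [[-0.0164, -0.9999, -0.0039], [-0.992, 0.0167, -0.1253], [0.1253, 0.0018, -0.9921]], 't': [-0.2684, 0.5748, 0.9633]}
{'fx': 307.2676, 'fy': 307.2676, 'cx': 320.5718, 'cy': 199.5282, 'hand_eye': [[-0.0006, -0.953, -0.3029, 0.0839], [1.0, -0.0007, 0.0002, -0.0003], [-0.0004, -0.3029, 0.953, -0.1515], [0.0, 0.0, 0.0, 1.0]]}
```

View pics/scene0.png

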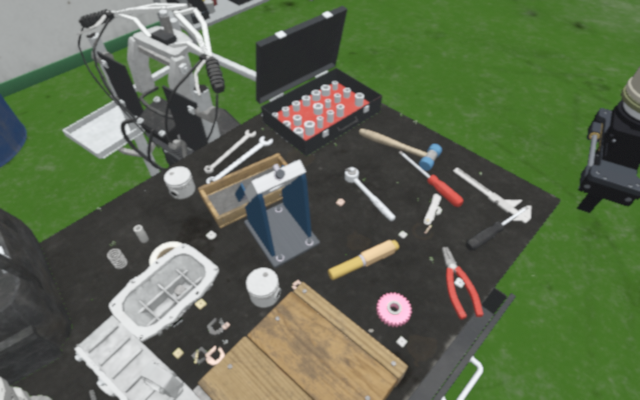

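View pics/top0.png

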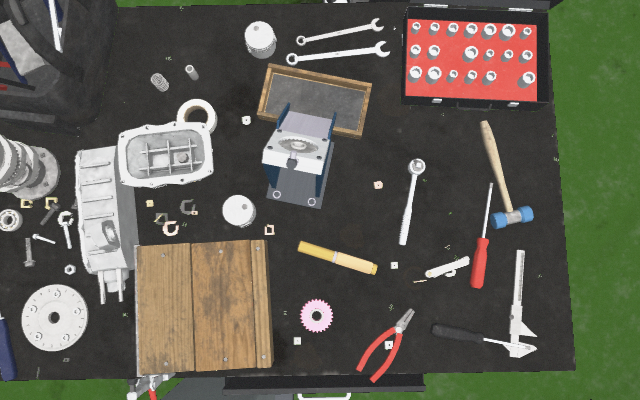

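Scene: the drift lies at scene (365,258) and top (337,257); the stand is at scene (280,210) and top (297,155). The tray is behind the stand at top (317,100). The white piston is at top (239,210), with another white cylinder at (260,38). The ratchet is at top (412,200), and the pink gear look-alike is at top (317,315). Next I'll view enlarged crops.

```bash
python3 - <<'E'
import cv2,numpy as np
t=cv2.imread('pics/top0.png');s=cv2.imread('pics/scene0.png')
def crop(im,x,y,w,h,k): return cv2.resize(im[y:y+h,x:x+w],None,fx=k,fy=k,interpolation=cv2.INTER_CUBIC)
# 800x600: top stand, scene stand; top drift, scene drift
a=np.hstack([crop(t,250,90,100,125,4)[:340],]) 
c=np.zeros((600,800,3),np.uint8)
c[:400,:400]=crop(t,245,55,133,134,3)[:400,:399].repeat(1,0) if 0 else crop(t,250,100,100,100,4)
c[:400,400:]=crop(s,230,155,100,100,4)
c[400:,:400]=crop(t,290,230,100,50,4)
c[400:,400:]=crop(s,315,232,100,50,4)
cv2.imwrite('pics/c1.png',c)
E
```

```text
(no output)
```

View pics/c1.png

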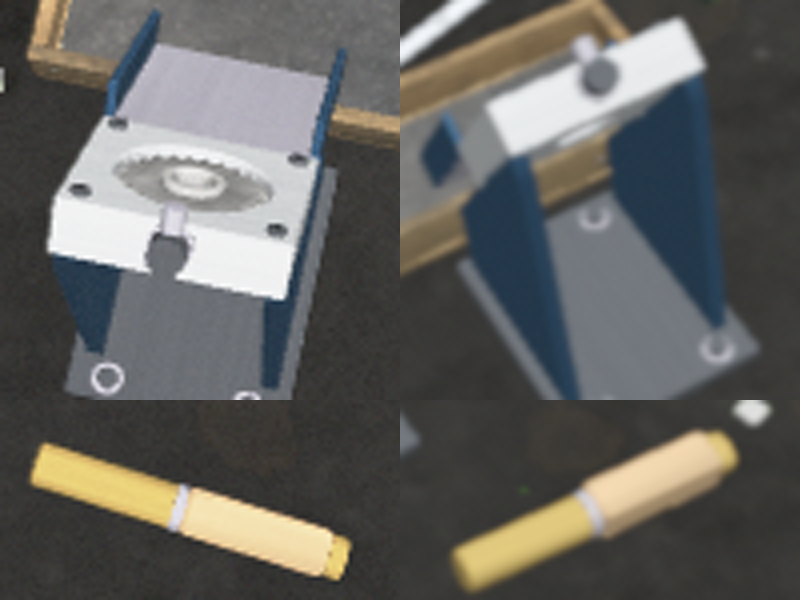

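Crop: the drift's brass bar and tip point to image left, top (299,246), and its cap is at top (377,270). In the scene view the tip is at (330,275) and the cap at (399,245). This is the only brass-and-wood drift in view. The nest corners are clear in both views. I'll fit the poses now.

```bash
cat > h.py <<'E'
import numpy as np,cv2
from bench import r,eyes
from scipy.optimize import least_squares
from scipy.spatial.transform import Rotation as Ro
def proj(n,X):
    c=eyes.calibration(n);p=np.atleast_2d(X)@np.array(c['R']).T+np.array(c['t']).ravel()
    return np.c_[c['fx']*p[:,0]/p[:,2]+c['cx'],c['fy']*p[:,1]/p[:,2]+c['cy']]
s,c=np.sin(np.radians(35)),np.cos(np.radians(35))
RN=np.array([[s,0,c],[0,1,0],[-c,0,s]])  # nest axes in stand (columns)
E
python3 - <<'E'
from h import *
def tri(obs):
    f=lambda X:np.concatenate([proj(n,X)[0]-p for n,p in obs])
    q=least_squares(f,[.5,-.1,.02]);return q.x,np.abs(q.fun).max()
for nm,a,b in [('tip',(299.25,246.25),(330.3,275)),('cap',(376.75,270),(398.75,245.2))]:
    x,e=tri([('top',a),('scene',b)]);print(nm,x.round(4),round(e,2))
T=lambda x,y:(250+x/4,100+y/4)
S=lambda x,y:(230+(x-400)/4,155+y/4)
h=.052
N=[('top',(-h,h,.026),T(57,195)),('top',(-h,-h,.026),T(297,245)),('top',(-h,h,0),T(48,250)),('top',(-h,-h,0),T(283,299)),
('top',(h,h,.026),T(106,115)),('top',(h,-h,.026),T(322,157)),
('scene',(-h,h,.026),S(487,100)),('scene',(-h,-h,.026),S(684,18)),('scene',(-h,h,0),S(527,155)),('scene',(-h,-h,0),S(707,68))]
B=[('top',(-.128,.06,.012),T(64,390)),('scene',(-.128,-.06,.012),S(760,350)),('top',(.022,-.06,.012),T(337,170))]
def world(p,fr,q):
    p=np.array(p)
    if fr: p=RN@p+[q[3],0,q[4]]
    return Ro.from_euler('z',q[2]).apply(p)+[q[0],q[1],0]
def f(q): return np.concatenate([proj(n,world(p,1,q))[0]-o for n,p,o in N]+[proj(n,world(p,0,q))[0]-o for n,p,o in B])
o=least_squares(f,[.7,-.1,0,-.06,.17],loss='soft_l1')
print(o.x.round(4));print(f(o.x).reshape(-1,2).round(1).tolist())
print('hole',world((0,0,0),1,o.x),'axis',Ro.from_euler('z',o.x[2]).apply(RN[:,2]))
E
```

```text
tip [ 0.4695 -0.2373  0.0126] 0.63
cap [ 0.4147 -0.4008  0.0084] 1.05
[ 0.683  -0.2551 -0.2305 -0.0586  0.1691]
[[-0.1, -0.1], [-0.3, 0.2], [0.3, -0.1], [0.5, 0.3], [-0.1, -0.2], [-0.3, 0.7], [0.6, 0.8], [-0.6, 0.0], [-3.2, -0.4], [-0.4, -0.5], [-0.5, 0.4], [1.0, -0.7], [1.1, -0.3]]
hole [ 0.62593485 -0.24170523  0.16910457] axis [ 0.79749247 -0.18712518  0.57357644]
```

Both fits agree with the given sizes: drift length 172 mm against 168–169 mm, hole height 0.169 m against 0.170 m. The drift grip centre is near (0.431,-0.352) with yaw 71.4°. I'm moving to hover over it.

```bash
python3 -m inch '{"translation":[[0.45,0.42,0],[0.9,0.84,0],[0.9,0.84,0],[0.9,0.84,0]],"rot":[[0,0,0.12],[0,0,0.25],[0,0,0.35],[0,0,0.45]],"jaw":[70,70,70,70]}' 60
python3 -m inch '{"translation":[[0.45,0.42,0],[0.9,0.84,0],[0.9,0.84,0],[0.9,0.84,0]],"rot":[[0,0,0.12],[0,0,0.25],[0,0,0.35],[0,0,0.45]],"jaw":[70,70,70,70]}'
python3 - <<'E'
from h import *
s=r.read_state();print(s['time'],np.round(s['ee_pos'],4),Ro.from_quat(s['eef_rot']).as_matrix().round(3).tolist(),np.round(s['joint_positions'],2))
E
```

```text
time: 0.5
ee_pos: [0.2684, -0.5126, 0.2328]
eef_rot: [0.928, 0.373, 0.001, -0.001]
ft_force: [-0.8, -0.5, -0.2]
width: 0.071
time: 0.9
ee_pos: [0.3624, -0.4244, 0.2327]
eef_rot: [0.812, 0.584, 0.001, -0.001]
ft_force: [0.0, -0.7, 0.1]
width: 0.0699
0.9 [ 0.3624 -0.4244  0.2327] [[0.317, 0.948, 0.001], [0.948, -0.317, 0.004], [0.003, -0.001, -1.0]] [ 1.07  0.21 -0.33  1.63  0.07  1.32  0.41]
```

```bash
python3 -m inch '{"translation":[[0.35,0.36,-0.2],[0.69,0.72,-0.6],[0.69,0.72,-0.8],[0.69,0.72,-0.8],[0.69,0.72,-0.8]],"rot":[[0,0,0],[0,0,0],[0,0,0],[0,0,0],[0,0,0]],"jaw":[70,70,70,70,70]}'
python3 - <<'E'
from h import *
s=r.read_state();im=eyes.camera('wrist');cv2.imwrite('pics/w1.png',im)
c=eyes.calibration('wrist');T=np.eye(4);T[:3,:3]=Ro.from_quat(s['eef_rot']).as_matrix();T[:3,3]=s['ee_pos']
M=np.linalg.inv(T@np.array(c['hand_eye']))
d=np.array([.318,.948,0]);ctr=np.array([.431,-.352,.013])
for k in (-.049,-.04,0,.04,.12):
    p=M[:3]@np.r_[ctr+k*d,1];print(k,c['fx']*p[0]/p[2]+c['cx'],c['fy']*p[1]/p[2]+c['cy'])
E
```

```text
time: 1.4
ee_pos: [0.4309, -0.3524, 0.1524]
eef_rot: [0.811, 0.585, 0.001, -0.002]
ft_force: [0.4, 0.1, 0.5]
width: 0.07
-0.049 320.7138387508636 237.01322048487873
-0.04 320.72244850061975 228.94989772096224
0 320.7625672319708 191.3773446357892
0.04 320.8059886551203 150.7117086255684
0.12 320.9045172432737 58.436342876718555
```

View pics/w1.png

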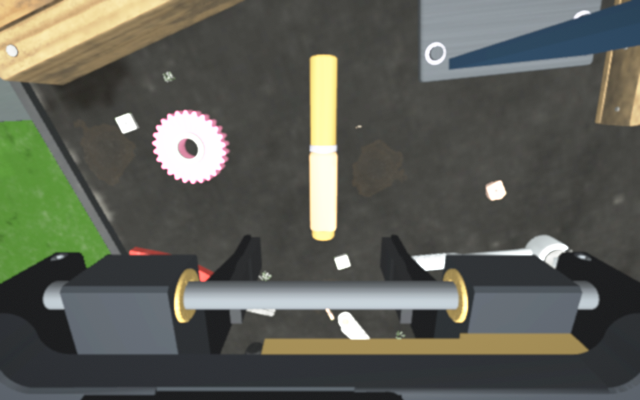

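The wrist view shows the drift on the predicted line: tip (323,57), cap (323,238), within about 1 mm. The pink gear at (190,147) stays untouched. I'll descend and grip.

```bash
python3 -m inch '{"translation":[[0,0,-0.4],[0,0,-0.8],[0,0,-1],[0,0,-1]],"rot":[[0,0,0],[0,0,0],[0,0,0],[0,0,0]],"jaw":[70,70,70,70]}'
python3 -m inch '{"translation":[[0,0,-0.2],[0,0,-0.3],[0,0,-0.38],[0,0,-0.38],[0,0,-0.38],[0,0,-0.38],[0,0,-0.38],[0,0,-0.38],[0,0,-0.38],[0,0,-0.38]],"rot":[[0,0,0],[0,0,0],[0,0,0],[0,0,0],[0,0,0],[0,0,0],[0,0,0],[0,0,0],[0,0,0],[0,0,0]],"jaw":[70,70,70,70,20,20,20,20,20,20]}' 60
```

```text
time: 1.85
ee_pos: [0.4291, -0.3543, 0.052]
eef_rot: [0.812, 0.583, 0.0, -0.002]
ft_force: [-0.2, -0.5, 0.3]
width: 0.0701
time: 2.85
ee_pos: [0.4292, -0.3544, 0.0141]
eef_rot: [0.812, 0.583, 0.0, -0.002]
ft_force: [-0.1, -0.1, 0.1]
width: 0.0296
```

```bash
python3 -m inch '{"translation":[[0,0,0],[0,0,0],[0,0,0],[0,0,0.15],[0,0,0.4],[0,0,0.7],[0,0,1],[0,0,1]],"rot":[[0,0,0],[0,0,0],[0,0,0],[0,0,0],[0,0,0],[0,0,0],[0,0,0],[0,0,0]],"jaw":[20,20,20,20,20,20,20,20]}' 60
python3 -m inch '{"translation":[[0,0.15,0.2],[0,0.3,0.4],[0,0.45,0.6],[0,0.6,0.8],[0,0.7,1],[0,0.7,1],[0,0.7,1]],"rot":[[0,0,-0.1],[0,0,-0.24],[0,0,-0.38],[0,0,-0.52],[0,0,-0.64],[0,0,-0.7],[0,0,-0.7]],"jaw":[20,20,20,20,20,20,20]}'
python3 -m inch '{"translation":[[0,0.15,0.1],[0,0.3,0.2],[0,0.45,0.3],[0,0.6,0.3],[0,0.7,0.3],[0,0.7,0.3],[0,0.7,0.3]],"rot":[[0,0,-0.1],[0,0,-0.24],[0,0,-0.38],[0,0,-0.52],[0,0,-0.64],[0,0,-0.71],[0,0,-0.71]],"jaw":[20,20,20,20,20,20,20]}'
python3 - <<'E'
from h import *
s=r.read_state();print(s['time'],np.round(s['ee_pos'],4),Ro.from_quat(s['eef_rot']).as_matrix().round(3).tolist(),np.round(s['joint_positions'],2),s['ft_force'])
cv2.imwrite('pics/w2.png',eyes.camera('wrist'))
E
```

```text
time: 3.65
ee_pos: [0.4311, -0.3556, 0.1191]
eef_rot: [0.812, 0.583, 0.001, 0.001]
ft_force: [0.8, -0.2, -2.9]
width: 0.0259
time: 4.35
ee_pos: [0.4309, -0.2852, 0.2192]
eef_rot: [0.967, 0.253, 0.001, 0.002]
ft_force: [-0.3, 0.0, -3.2]
width: 0.0258
time: 5.05
ee_pos: [0.4302, -0.215, 0.2484]
eef_rot: [0.993, -0.115, -0.001, 0.001]
ft_force: [-0.6, -0.5, -3.0]
width: 0.026
5.05 [ 0.4302 -0.215   0.2484] [[0.973, -0.229, -0.002], [-0.229, -0.973, -0.002], [-0.002, 0.003, -1.0]] [ 0.75  0.03 -0.39  1.79  0.01  1.33 -1.44] [-0.63675216 -0.49115351 -2.99362918]
```

View pics/w2.png

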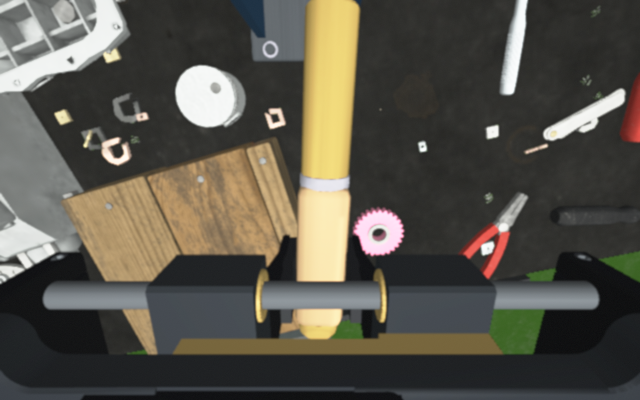

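The wrist view shows the drift held: collar at (326,184), tip near the top border at (334,1), axis slightly slanted. The piston is at (210,95). I'll check the drift's pose in the hand.

```bash
python3 - <<'E'
from h import *
c=eyes.calibration('wrist');M=np.linalg.inv(np.array(c['hand_eye']))
def pj(p):
    p=M[:3]@np.r_[p,1];return np.array([c['fx']*p[0]/p[2]+c['cx'],c['fy']*p[1]/p[2]+c['cy']])
for k in (.1228,.043,.0028-.0):print(k,pj([k,0,.001]))
# observed centreline pts and collar row; model: x offset a, y offset b, yaw g, pitch p (about grasp)
im=cv2.imread('pics/w2.png');hsv=cv2.cvtColor(im,cv2.COLOR_BGR2HSV)
for y in range(2,180,20):
    m=np.where((hsv[y,250:420,0]>8)&(hsv[y,250:420,0]<40)&(hsv[y,250:420,1]>80)&(hsv[y,250:420,2]>120))[0]+250
    print(y,m.min(),m.max(),(m.min()+m.max())/2)
E
```

```text
0.1228 [321.28548304   7.69419545]
0.043 [321.27390664 185.25742136]
0.0028 [321.26932151 255.58587965]
2 309 355 332.0
22 306 358 332.0
42 305 357 331.0
62 305 355 330.0
82 304 354 329.0
102 304 353 328.5
122 303 351 327.0
142 266 350 308.0
162 250 348 299.0
```

```bash
cat >> h.py <<'E'
W=Ro.from_euler('z',-.2305).as_matrix()@RN   # nest axes in world
hole=np.array([.6259,-.2417,.1691])
tipT=np.array([.1235,.005,.001]);yawT=.031
Rt=np.c_[W[:,2],-W[:,1],W[:,0]]@Ro.from_euler('z',-yawT).as_matrix()
def tgt(x,y,z): return hole+W@[x,y,z]-Rt@tipT
def delta(x,y,z,p=1):
    s=r.read_state();R0=Ro.from_quat(s['eef_rot']).as_matrix();t=tgt(x,y,z)
    print('tgt',t.round(4),'d',((t-s['ee_pos'])/.1).round(3),'rot',(Ro.from_matrix(Rt@R0.T).as_rotvec()/np.radians(60)).round(3))
def tipnest():
    s=r.read_state();R0=Ro.from_quat(s['eef_rot']).as_matrix();print('t',s['time'],'tip in nest mm',(W.T@(s['ee_pos']+R0@tipT-hole)*1e3).round(1),'dir',(W.T@R0@[np.cos(yawT),np.sin(yawT),0]).round(3),'F nest',(W.T@s['ft_force']).round(1),np.round(s['joint_positions'],2),s['width'])
E
python3 -c "
from h import *
tipnest();delta(-.1,0,-.015);delta(0,0,-.015);delta(0,0,.044)"
```

```text
t 5.1 tip in nest mm [-105.9  -23.7  -14.9] dir [ 0.574 -0.029  0.818] F nest [ 2.2 -1.  -1.1] [ 0.75  0.03 -0.39  1.79  0.01  1.33 -1.44] 0.025833786871518258
tgt [ 0.4592 -0.2014  0.1723] d [ 0.289  0.138 -0.761] rot [-0.139 -0.568  0.028]
tgt [ 0.5151 -0.2145  0.0904] d [ 0.848  0.007 -1.58 ] rot [-0.139 -0.568  0.028]
tgt [ 0.5621 -0.2255  0.1243] d [ 1.318 -0.103 -1.242] rot [-0.139 -0.568  0.028]
```

```bash
python3 -m inch '{"translation":[[0,0.05,-0.1],[0,0.1,-0.25],[0.1,0.14,-0.4],[0.2,0.14,-0.55],[0.29,0.14,-0.7],[0.29,0.14,-0.76],[0.29,0.14,-0.76],[0.29,0.14,-0.76]],"rot":[[-0.028,-0.11,0.006],[-0.056,-0.23,0.012],[-0.084,-0.34,0.018],[-0.112,-0.45,0.024],[-0.139,-0.568,0.028],[-0.139,-0.568,0.028],[-0.139,-0.568,0.028],[-0.139,-0.568,0.028]],"jaw":[20,20,20,20,20,20,20,20]}'
python3 -c "
from h import *
tipnest();delta(-.03,0,-.015);delta(0,0,-.015)"
```

```text
time: 5.9
ee_pos: [0.4606, -0.2014, 0.174]
eef_rot: [0.949, -0.094, 0.298, 0.039]
ft_force: [1.2, -0.4, -2.1]
width: 0.0257
t 5.9 tip in nest mm [-100.6    0.5  -13. ] dir [0.001 0.002 1.   ] F nest [ 2.5 -0.1 -0.2] [ 0.71 -0.26 -0.29  2.33 -0.38  0.48 -1.07] 0.025670442347800543
tgt [ 0.4983 -0.2106  0.115 ] d [ 0.378 -0.092 -0.59 ] rot [-0.    -0.001 -0.002]
tgt [ 0.5151 -0.2145  0.0904] d [ 0.545 -0.131 -0.836] rot [-0.    -0.001 -0.002]
```

```bash
python3 -m inch '{"translation":[[0.1,-0.03,-0.2],[0.22,-0.06,-0.38],[0.34,-0.08,-0.54],[0.44,-0.11,-0.68],[0.54,-0.13,-0.83],[0.54,-0.13,-0.83],[0.54,-0.13,-0.83]],"rot":[[0,0,0],[0,0,0],[0,0,0],[0,0,0],[0,0,0],[0,0,0],[0,0,0]],"jaw":[20,20,20,20,20,20,20]}'
python3 - <<'E'
from h import *
tipnest();delta(0,0,-.003)
def crop(im,x,y,w,h,k): return cv2.resize(im[y:y+h,x:x+w],None,fx=k,fy=k,interpolation=cv2.INTER_CUBIC)
s=eyes.camera('scene');cv2.imwrite('pics/s3.png',s);t=eyes.camera('top');cv2.imwrite('pics/t3.png',t)
cv2.imwrite('pics/c3.png',np.hstack([crop(s,235,150,100,120,4),crop(t,240,100,100,120,4)]))
u=Ro.from_quat(r.read_state()['eef_rot']).as_matrix()
p=np.array(r.read_state()['ee_pos'])+u@tipT
for k in (0,.08): print('pred scene crop',(proj('scene',p-k*W[:,2])[0]-[235,150])*4)
a=np.linspace(0,6.28,9)[:-1]
print('hole rim',((proj('scene',hole+(W@np.c_[.018*np.cos(a),.018*np.sin(a),0*a].T).T)-[235,150])*4).round(0).tolist())
E
```

```text
time: 6.6
ee_pos: [0.5156, -0.2146, 0.0919]
eef_rot: [0.949, -0.094, 0.298, 0.039]
ft_force: [-0.0, -0.1, -2.8]
width: 0.0255
t 6.6 tip in nest mm [ -0.8   0.3 -13.7] dir [0.001 0.002 1.   ] F nest [ 2.3 -0.1 -1.6] [ 0.69  0.03 -0.33  2.29 -0.3   0.22 -1.13] 0.02554571704051947
tgt [ 0.5247 -0.2167  0.0973] d [ 0.091 -0.022  0.054] rot [-0.001 -0.001 -0.003]
pred scene crop [182.04379185 173.03439356]
pred scene crop [252.28612056 315.12189344]
hole rim [[162.0, 156.0], [142.0, 164.0], [138.0, 164.0], [152.0, 155.0], [177.0, 142.0], [197.0, 134.0], [200.0, 135.0], [186.0, 144.0]]
```

View pics/c3.png

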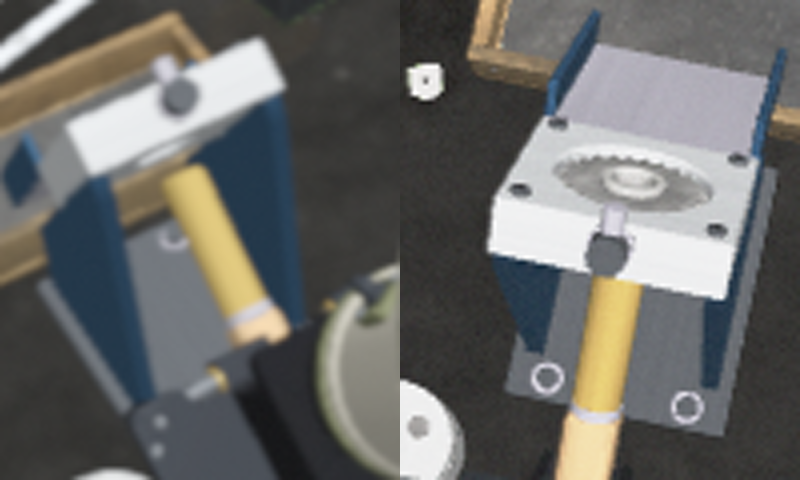

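The bar tip sits below the hole at scene crop (188,176), about 1.5 px right of the prediction. In the top crop the bar centre is at (616,285), near the nest's mid-line. One quick numeric check of that line follows.

```bash
python3 - <<'E'
from h import *
s=r.read_state();u=Ro.from_quat(s['eef_rot']).as_matrix();p=s['ee_pos']+u@tipT
for n,o,k in (('top',(240,100),0),('scene',(235,150),0)):
    im=cv2.imread('pics/%s3.png'%n[0]);hsv=cv2.cvtColor(im,cv2.COLOR_BGR2HSV)
    m=(hsv[...,0]>18)&(hsv[...,0]<30)&(hsv[...,1]>110)&(hsv[...,2]>120)
    A=np.array([proj(n,p-k*W[:,2])[0] for k in np.linspace(0,.08,81)])
    for y in (range(174,202,4) if n=='top' else range(196,228,4)):
        x=np.where(m[y,o[0]:o[0]+100])[0]+o[0]
        if len(x): i=np.argsort(A[:,1]);print(n,y,x.min(),x.max(),(x.min()+x.max())/2,'pred',np.interp(y,A[i,1],A[i,0]).round(2))
E
```

```text
top 174 288 299 293.5 pred 293.77
top 178 287 298 292.5 pred 293.1
top 182 286 298 292.0 pred 292.43
top 186 286 297 291.5 pred 291.76
top 190 285 296 290.5 pred 291.09
top 194 284 295 289.5 pred 290.42
top 198 284 295 289.5 pred 289.75
scene 196 276 286 281.0 pred 281.87
scene 200 277 288 282.5 pred 283.84
scene 204 280 290 285.0 pred 285.82
scene 208 282 292 287.0 pred 287.8
scene 212 284 294 289.0 pred 289.78
scene 216 286 296 291.0 pred 291.75
scene 220 288 298 293.0 pred 293.73
scene 224 290 295 292.5 pred 295.71
```

```bash
python3 -m inch '{"translation":[[0.04,-0.01,0.03],[0.08,-0.02,0.06],[0.12,-0.03,0.09],[0.16,-0.04,0.11],[0.19,-0.045,0.135],[0.19,-0.045,0.135]],"rot":[[0,0,0],[0,0,0],[0,0,0],[0,0,0],[0,0,0],[0,0,0]],"jaw":[20,20,20,20,20,20]}'
python3 -c "
from h import *
tipnest();delta(0,0,.047)"
```

```text
time: 7.3
ee_pos: [0.5338, -0.2191, 0.1053]
eef_rot: [0.949, -0.094, 0.298, 0.039]
ft_force: [-2.7, 0.3, -4.4]
width: 0.0259
t 7.3 tip in nest mm [-1.   0.   9.3] dir [0.001 0.002 1.   ] F nest [ 2.  -0.3 -4.7] [ 0.67  0.05 -0.32  2.24 -0.23  0.26 -1.21] 0.0258854297490358
tgt [ 0.5645 -0.2261  0.126 ] d [ 0.307 -0.07   0.207] rot [-0.    -0.001 -0.002]
```

Contact has begun at z≈9 mm, as expected. I'll push on to 47 mm.

```bash
python3 -m inch '{"translation":[[0.04,-0.01,0.03],[0.08,-0.02,0.055],[0.12,-0.03,0.08],[0.16,-0.04,0.11],[0.2,-0.05,0.14],[0.24,-0.055,0.165],[0.28,-0.065,0.19],[0.31,-0.07,0.21],[0.31,-0.07,0.21],[0.31,-0.07,0.21],[0.31,-0.07,0.21]],"rot":[[0,0,0],[0,0,0],[0,0,0],[0,0,0],[0,0,0],[0,0,0],[0,0,0],[0,0,0],[0,0,0],[0,0,0],[0,0,0]],"jaw":[20,20,20,20,20,20,20,20,20,20,20]}'
python3 - <<'E'
from h import *
tipnest()
t=eyes.camera('top');s=eyes.camera('scene')
f=lambda im,x,y:cv2.resize(im[y:y+120,x:x+130],None,fx=3,fy=3,interpolation=cv2.INTER_CUBIC)
cv2.imwrite('pics/c4.png',np.hstack([f(t,250,60),f(s,190,140)]))
E
```

```text
time: 8.4
ee_pos: [0.5645, -0.226, 0.1261]
eef_rot: [0.949, -0.094, 0.297, 0.039]
ft_force: [-0.5, 0.6, -2.8]
width: 0.0258
t 8.4 tip in nest mm [ 0.1  0.3 47. ] dir [0.002 0.002 1.   ] F nest [ 2.   0.5 -2.1] [ 0.64  0.08 -0.31  2.16 -0.14  0.31 -1.3 ] 0.025821519496681215
```

View pics/c4.png

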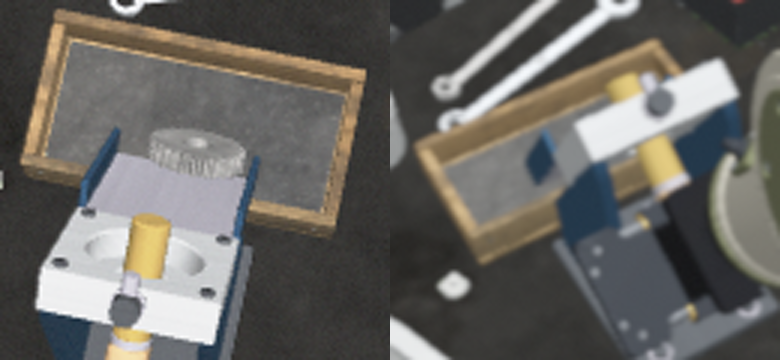

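The pocket is empty with the drift tip through it. The gear is at the chute end, top crop (197,150), entering the tray. Now I'll draw the drift out.

```bash
python3 -m inch '{"translation":[[-0.06,0.015,-0.04],[-0.16,0.04,-0.11],[-0.26,0.06,-0.19],[-0.36,0.085,-0.26],[-0.45,0.105,-0.32],[-0.5,0.117,-0.36],[-0.5,0.117,-0.36],[-0.5,0.117,-0.36]],"rot":[[0,0,0],[0,0,0],[0,0,0],[0,0,0],[0,0,0],[0,0,0],[0,0,0],[0,0,0]],"jaw":[20,20,20,20,20,20,20,20]}'
python3 - <<'E'
from h import *
tipnest()
t=eyes.camera('top')
cv2.imwrite('pics/c5.png',cv2.resize(t[50:200,240:400],None,fx=4,fy=4,interpolation=cv2.INTER_CUBIC))
E
```

```text
time: 9.3
ee_pos: [0.5147, -0.2145, 0.0903]
eef_rot: [0.949, -0.094, 0.298, 0.039]
ft_force: [0.0, -0.5, -3.1]
width: 0.0257
t 9.3 tip in nest mm [ -0.    0.1 -15.4] dir [0.001 0.002 1.   ] F nest [ 2.6 -0.5 -1.7] [ 0.69  0.03 -0.34  2.29 -0.3   0.22 -1.13] 0.025668716267222755
```

View pics/c5.png

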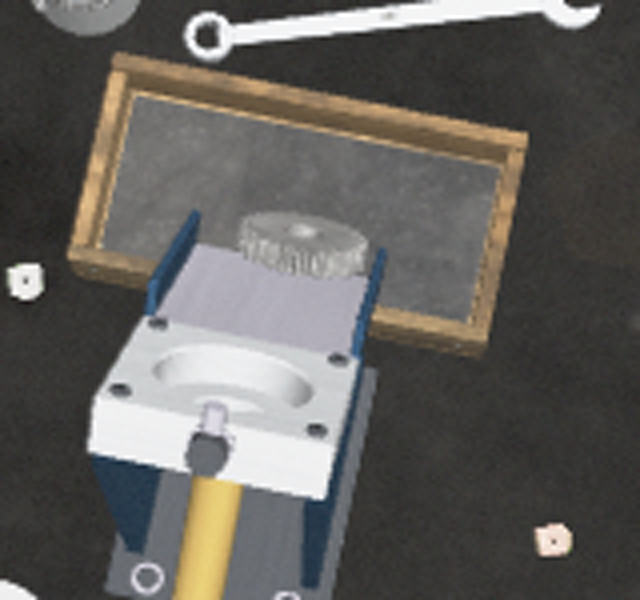

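The gear has come to rest leaning at the chute's end, crop (303,240), unchanged from the last picture. I'll work out where it stands in the tray frame.

```bash
python3 - <<'E'
from h import *
c=eyes.calibration('top');R=np.array(c['R']);t=np.array(c['t']).ravel();C=-R.T@t
def ray(u,v,z):
    d=R.T@[(u-c['cx'])/c['fx'],(v-c['cy'])/c['fy'],1];return C+d*(z-C[2])/d[2]
S=Ro.from_euler('z',-.2305).as_matrix();o=np.array([.683,-.2551,0])
st=lambda x,y,z:(S.T@(ray(240+x/4,50+y/4,z)-o)*1e3).round(0)
print('near wall inner ends (stand mm)',st(97,248,.036),st(473,323,.036),'outer',st(68,258,.036),st(485,355,.036))
print('far outer',st(115,55,.036),st(527,135,.036))
print('chute end',st(192,212,.06),st(383,252,.06))
for z in (.03,.04,.05,.06): print('bore',z,st(303,231,z),'gear l/r',st(240,235,z),st(369,258,z))
E
```

```text
near wall inner ends (stand mm) [ 48. 101.  36.] [  51. -103.   36.] outer [ 40. 115.  36.] [  35. -112.   36.]
far outer [155. 116.  36.] [ 158. -110.   36.]
chute end [71. 53. 60.] [ 71. -49.  60.]
bore 0.03 [82. -4. 30.] gear l/r [73. 29. 30.] [ 75. -41.  30.]
bore 0.04 [79. -4. 40.] gear l/r [70. 28. 40.] [ 72. -42.  40.]
bore 0.05 [76. -5. 50.] gear l/r [67. 27. 50.] [ 69. -42.  50.]
bore 0.06 [73. -6. 60.] gear l/r [64. 26. 60.] [ 66. -42.  60.]
```

The gear stands 20–35 mm inside the near wall with its centre about 0.04 m up, and the tray has not moved. I'll take the drift back up and lay it down where it came from.

```bash
python3 -m inch '{"translation":[[-0.12,0.03,0.16],[-0.24,0.06,0.36],[-0.38,0.09,0.56],[-0.5,0.12,0.75],[-0.55,0.13,0.83],[-0.55,0.13,0.83]],"rot":[[0,0,0],[0,0,0],[0,0,0],[0,0,0],[0,0,0],[0,0,0]],"jaw":[20,20,20,20,20,20]}'
python3 -m inch '{"translation":[[-0.1,-0.05,0.2],[-0.2,-0.1,0.4],[-0.29,-0.14,0.6],[-0.29,-0.14,0.76],[-0.29,-0.14,0.76],[-0.29,-0.14,0.76],[-0.29,-0.14,0.76]],"rot":[[0.028,0.11,0],[0.056,0.23,0],[0.084,0.34,0],[0.112,0.45,0],[0.133,0.568,0],[0.133,0.568,0],[0.133,0.568,0]],"jaw":[20,20,20,20,20,20,20]}'
python3 -m inch '{"translation":[[0,-0.15,0],[0,-0.3,0],[0,-0.45,0],[0,-0.6,0],[0,-0.7,0],[0,-0.7,0],[0,-0.7,0]],"rot":[[0,0,0.1],[0,0,0.24],[0,0,0.38],[0,0,0.52],[0,0,0.64],[0,0,0.7],[0,0,0.7]],"jaw":[20,20,20,20,20,20,20]}'
python3 -m inch '{"translation":[[0,-0.15,-0.2],[0,-0.3,-0.4],[0,-0.45,-0.6],[0,-0.6,-0.8],[0,-0.7,-1],[0,-0.7,-1],[0,-0.7,-1]],"rot":[[0,0,0.1],[0,0,0.24],[0,0,0.38],[0,0,0.52],[0,0,0.64],[0,0,0.68],[0,0,0.68]],"jaw":[20,20,20,20,20,20,20]}'
python3 - <<'E'
from h import *
s=r.read_state();R0=Ro.from_quat(s['eef_rot']).as_matrix();print(s['time'],np.round(s['ee_pos'],4),R0.round(3).tolist(),s['width'])
cv2.imwrite('pics/w6.png',eyes.camera('wrist'))
E
```

```text
time: 9.95
ee_pos: [0.4606, -0.202, 0.1751]
eef_rot: [0.949, -0.094, 0.299, 0.04]
ft_force: [0.3, -0.8, -3.0]
width: 0.0258
time: 10.65
ee_pos: [0.4324, -0.2156, 0.2493]
eef_rot: [0.995, -0.098, 0.001, -0.001]
ft_force: [-0.5, 0.6, -4.0]
width: 0.0258
time: 11.35
ee_pos: [0.4318, -0.2858, 0.2489]
eef_rot: [0.964, 0.265, 0.002, -0.001]
ft_force: [0.4, -0.1, -3.3]
width: 0.0256
time: 12.05
ee_pos: [0.4314, -0.3556, 0.1484]
eef_rot: [0.812, 0.584, 0.002, -0.001]
ft_force: [0.3, 0.6, -2.7]
width: 0.0258
12.05 [ 0.4314 -0.3556  0.1484] [[0.317, 0.948, 0.001], [0.948, -0.317, 0.003], [0.004, 0.0, -1.0]] 0.02577790013805183
```

```bash
python3 -m inch '{"translation":[[0,0,-0.3],[0,0,-0.6],[0,0,-0.9],[0,0,-1],[0,0,-1]],"rot":[[0,0,0],[0,0,0],[0,0,0],[0,0,0],[0,0,0]],"jaw":[20,20,20,20,20]}'
python3 -m inch '{"translation":[[0,0,-0.1],[0,0,-0.2],[0,0,-0.26],[0,0,-0.3],[0,0,-0.32],[0,0,-0.32]],"rot":[[0,0,0],[0,0,0],[0,0,0],[0,0,0],[0,0,0],[0,0,0]],"jaw":[20,20,20,20,20,20]}'
```

```text
time: 12.6
ee_pos: [0.4314, -0.3549, 0.0486]
eef_rot: [0.812, 0.583, 0.002, -0.001]
ft_force: [-0.5, 1.0, -3.0]
width: 0.0259
time: 13.2
ee_pos: [0.4314, -0.3549, 0.0165]
eef_rot: [0.812, 0.583, 0.002, -0.001]
ft_force: [0.3, -0.3, -2.8]
width: 0.0257
```

```bash
python3 -m inch '{"translation":[[0,0,-0.01],[0,0,-0.02],[0,0,-0.02],[0,0,-0.02]],"rot":[[0,0,0],[0,0,0],[0,0,0],[0,0,0]],"jaw":[20,20,20,20]}'
python3 -m inch '{"translation":[[0,0,0],[0,0,0],[0,0,0],[0,0,0],[0,0,0]],"rot":[[0,0,0],[0,0,0],[0,0,0],[0,0,0],[0,0,0]],"jaw":[30,45,70,70,70]}'
python3 -m inch '{"translation":[[0,0,0.1],[0,0,0.3],[0,0,0.6],[0,0,1],[0,0,1],[0,0,1],[0,0,1]],"rot":[[0,0,0],[0,0,0],[0,0,0],[0,0,0],[0,0,0],[0,0,0],[0,0,0]],"jaw":[70,70,70,70,70,70,70]}'
python3 - <<'E'
from h import *
s=r.read_state();print(s['time'],s['ee_pos'],s['ft_force'])
w=eyes.camera('wrist');t=eyes.camera('top');s=eyes.camera('scene')
c=np.zeros((600,800,3),np.uint8);c[:250,:400]=cv2.resize(w,(400,250));c[:250,400:]=cv2.resize(s,(400,250))
c[250:,:]=cv2.resize(t[20:20+210,180:180+480//1][:, :460],(800,350))
cv2.imwrite('pics/c7.png',c);cv2.imwrite('pics/t7.png',t)
a=cv2.imread('pics/top0.png')
for nm,(x,y,w_,h_) in dict(piston=(215,185,50,50),ratchet=(390,150,45,105),tray=(255,60,125,45)).items():
    g=lambda i:cv2.cvtColor(i[y:y+h_,x:x+w_],cv2.COLOR_BGR2GRAY).astype(np.float32)
    print(nm,cv2.phaseCorrelate(g(a),g(t)))
E
```

```text
time: 13.6
ee_pos: [0.4314, -0.3549, 0.0145]
eef_rot: [0.812, 0.583, 0.002, -0.001]
ft_force: [-0.4, 0.4, -3.2]
width: 0.0257
time: 14.1
ee_pos: [0.4315, -0.355, 0.0147]
eef_rot: [0.812, 0.583, 0.002, -0.001]
ft_force: [0.6, -0.4, 0.8]
width: 0.0541
time: 14.8
ee_pos: [0.4311, -0.3548, 0.1143]
eef_rot: [0.812, 0.583, 0.001, -0.001]
ft_force: [0.4, -0.4, -0.8]
width: 0.0702
14.8 [ 0.43113998 -0.35475293  0.11425126] [ 0.39914262 -0.36045054 -0.78047542]
piston ((0.02925934020497678, 0.03898768689341381), 0.9753104932785034)
ratchet ((0.7650972359778656, -0.09226951202437306), 0.5603754210373992)
tray ((0.4965879454330775, 0.4946387733731683), 0.9986212885538737)
```

View pics/c7.png

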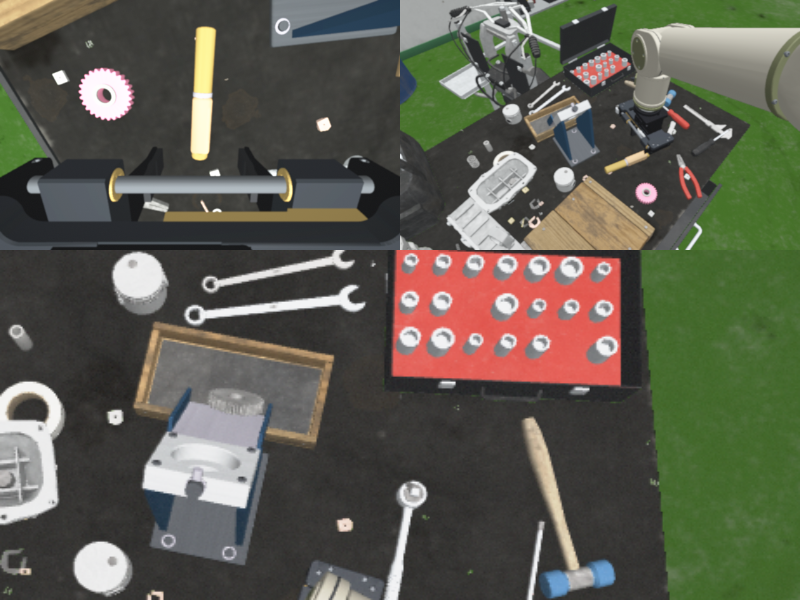

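```bash
python3 -c "
from bench import r
print(r.close_job())"
```

```text
the job is handed in; nothing more can be done
None
```

I pushed the gear out of its pocket with the drift, and it slid down the chute and came to rest in the tray. I then drew the drift out, laid it flat where it had been, and backed the open gripper clear. The job was handed in at about 15 s, and the hand-in gave no verdict.

Last checks:
- **Gear:** it stands about 20–35 mm inside the tray's near wall, leaning on the chute's end, and looked unmoved in the top pictures from 9.3 s to 15 s. I measured its place from the top camera only. Its height of about 0.04 m is inferred from how steeply it leans, not measured from two views.
- **Drift:** the wrist picture shows it lying flat. I judged this from that picture and the release height; I did not re-measure its height.
- **Piston and tray:** the piston shows a 0.05-pixel shift against the first picture and the tray 0.7 pixel, so neither has moved noticeably.
- **Ratchet:** its comparison gave 0.77 pixel (about 1.5 mm) with weak correlation, probably because the gripper was in that crop. It looks to be in its place, and the 30 mm limit is far off.

One thing disagreed along the way: the drift sat about 1.8° askew in the grip. I corrected for that, and the bar then lined up with the hole to about 1 mm in the top view and 1–2 mm in the scene view.

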